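Back off the lens locking ring by two turns

TASK

Loosen the knurled locking ring round the imager's upward-looking lens by rolling it anticlockwise (seen from above) with a fingertip on its rim, using light pressure. It has been backed off only part of its first turn: keep going until its white line has come round to the green band for the second time, stop with the line within the band and not past it, and let go. Do not touch the lens in the middle, and leave everything else on the bench where it stands.

Things in the scene. Friction and masses are not known exactly. Their poses are not given: they have to be found in the camera images.
- imager: bench imager, white case 142 x 142 mm, 58 mm high, fixed to the bench; origin at the centre of its underside, z up. On it a grey flange, 128 mm across, top at 66 mm, whose edge has a green band from -20 to +20 degrees about the imager's -x direction (its front, roughly towards the robot), seen from the ring's axis. The ring and the lens stand on the vertical axis through the origin
- ring_centre (a point): fixed point on the ring's axis, 80 mm above the bench. The knurled ring round it is 96 mm across (too wide to pinch), 22 mm high, from 70 to 92 mm above the bench when tight, rising 2 mm a turn. Friction of 0.05 N m holds it where it is left: about 1 N along the rim moves it, so a fingertip that presses the rim inward with 3 to 10 N carries it along without slipping
- line_mark (a point): outer end of the white line on the ring's top face, 46 mm from the axis; it goes round with the ring
- ring (a joint): angle of the ring (rad), growing anticlockwise seen from above (loosening). 0: tight against its stop, line at the middle of the green band. Starts between 1.8 and 4.2; the line stands at the middle of the band the first time at 6.28, the second time at 12.57. The thread goes on beyond that to 15.5
- red_cap_bottle: white reagent bottle with a red cap, 55 mm across, 125 mm tall, loose, to be left alone; origin at the centre of its underside
- black_cap_bottle: brown reagent bottle with a black cap, 40 mm across, 85 mm tall, loose, to be left alone; origin at the centre of its underside
- yellow_cap_bottle: brown reagent bottle with a yellow cap, 44 mm across, 90 mm tall, loose, to be left alone; origin at the centre of its underside
- tape: roll of masking tape lying flat, 66 mm across, 18 mm high, loose, to be left alone; origin at the centre of its underside
- cuvettes: small white lidded box, 54 x 80 x 34 mm, loose, to be left alone; origin at the centre of its underside
- marker: black and white marker pen lying down, 136 mm long, 15 mm high, loose, to be left alone; origin at the centre of its underside
- lens: the fixed black lens barrel with its glass in the middle of the ring, 54 mm across, from 66 to 112 mm above the bench; origin at the centre of the imager's underside; not to be touched

How it is judged:
By the outcome, as a careful person would: the job done as asked, in the order asked, and still so for the second after the job is handed in, with the robot touching nothing.
It also fails if it takes over 58 s, if anything falls off the work surface, if the arm or the gripper's body presses on something with over 40 N, if the wrist force passes 120 N, or if a joint passes its speed limit or range.

ROBOT

A 6-joint arm with a two-finger parallel gripper is mounted at the origin on a cart in front of the work surface, level with it; the furniture and walls round the work are solid. World frame = base frame: x ahead of the robot, y to its left, z up, the work surface at z = 0. Lengths are in m, angles in rad, forces in N, time in s.
With the tool pointing down it reaches from about 0.325 to 0.9 m from the base axis. Payload 6.1 kg.
Tool frame: the origin (TCP) lies on the centre line of the jaws, within the pads' length; the fingertips stand 8 mm ahead of it and the grasp point (between the pads) lies 11 mm behind it (bot.nose_length is the distance from the TCP to the fingertips, in m); z points along the fingers, y is the direction in which the jaws open and shut (so a half turn about z gives the same grasp; the last joint's range is limited). The gripper opens to 87 mm and grips with 3 to 60 N. Pads are 19 mm wide; open, the fingers measure 117 mm over their backs; the gripper's body (75 mm by 190 mm) begins 51 mm behind the grasp point.
Start: joints at [-1.436, 0.22, 1.526, -0, 1.395, -0.126], TCP at [0.161, -0.604, 0.231] pointing down, gripper open.
Joint ranges: [-2.98, 2.98], [-0.91, 2.08], [0.09, 2.57], [-1.24, 4.39], [0.2, 2.65], [-2.68, 2.68]. Speed limits (rad/s): [2.57, 2.57, 3.01, 3.14, 3.14, 3.14].

INTERFACE

Orientations are given as a unit quaternion [w, x, y, z].
In Python, from bench import bot, imaging gives the robot as it stands.
- The arm moves only by the shell command python3 -m inch 'ROWS' [FORCE]. ROWS is a JSON object of lists of equal length, an entry for each row: "jaw": the opening, from 0 (shut) to 1 (fully open); "slide": the shift along the tool's x, y, z in mm, a list of three; "turn": the turn about the tool's z in rad. In form: {"jaw": [jaw, ...], "slide": [[x, y, z], ...], "turn": [turn, ...]}. A call has 1 to 12 rows; each row is the pose to reach, as a shift and turn from the pose commanded when the call began, along the tool's axes at that moment; what a row does not reach only later rows make up. A row lasts 1/12 s, in which the tool goes at most 41.7 mm and 7.16 degrees, less where a joint would pass 70% of its speed; a pose out of reach is approached as far as the arm can. A call with a gripper value outside its range is refused whole. The fingers move at their own pace and stop on an object; FORCE is the grip in N (left out, the last holds). Time passes only in rows, so rows that repeat a pose let the fingers close. It gives the time, the measured TCP pose, the force and the opening at its end, in the units of the state.
- bot.sense(): the state, without advancing time (a new reading comes with each control period).
- imaging.grab_frame(name): name is "side" or "top"; returns a dict with "color" (480x640x3 uint8, red, green, blue), "camera_matrix" (3x3 intrinsics, pixels), "R" (3x3) and "t" (3): a world point X has camera coordinates R X + t. Camera axes: x right, y down, z forward; pixel columns grow to the right and rows downward; lengths in m; the calibration is good to about 2 mm. A picture is of the moment at which its call begins. There is no depth.
- bot.close_job(): hands the job in, once; it reports no verdict.
The state is a dict: "time_s": time; "joint_positions": joint angles; "joint_velocities": joint speeds; "effort": joint torques, N m; "ee_pos": TCP position; "orientation": TCP orientation; "force": force on the tool from outside, world axes, zero at the start; "moment": the same for the moment, N m; "finger_gap": opening from 0.0 (shut) to 1.0 (fully open).
Only numpy, scipy, OpenCV 4.12 (cv2) and the standard library are available. Lean on these libraries where they do the work, as an engineer would, in place of code of your own. Each camera call takes 0.05 s, during which the arm holds its last target. There are 200 camera calls.

## Working session

There is one attempt and no reset: what is moved stays moved. The work goes in short steps, Python scripts to look and compute and a shell command to move; the robot and the scene stay as the last step left them, time stands still between calls to the robot, and variables do not carry over. Pictures are saved under pics/ and viewed, about 8 in all and at most 12, crops included, and the job is handed in when it is done.

```bash
mkdir -p pics; ls; python3 - <<'E'
from bench import bot, imaging
import cv2,numpy as np
s=bot.sense()
print({k:np.round(v,3).tolist() for k,v in s.items()}, bot.nose_length)
for n in("top","side"):
    f=imaging.grab_frame(n); cv2.imwrite(f"pics/{n}0.png",f["color"][:,:,::-1]); np.savez(f"pics/{n}0.npz",**f)
    print(n,f["camera_matrix"].round(1).tolist(),f["R"].round(3).tolist(),f["t"].round(3).tolist())
E
```

```text
pics
{'time_s': 0.0, 'joint_positions': [-1.436, 0.221, 1.528, -0.0, 1.395, -0.126], 'joint_velocities': [0.001, 0.0, -0.001, -0.002, 0.003, 0.0], 'effort': [-0.002, -49.462, -38.738, 0.07, 0.057, -0.0], 'ee_pos': [0.161, -0.603, 0.229], 'orientation': [-0.001, 0.992, 0.13, -0.0], 'force': [0.37, -0.198, 0.276], 'moment': [-0.007, 0.039, 0.016], 'finger_gap': 0.999} 0.008
top [[534.9, 0.0, 315.1], [0.0, 534.9, 240.9], [0.0, 0.0, 1.0]] [[0.008, -1.0, 0.017], [-0.985, -0.011, -0.169], [0.17, -0.015, -0.985]] [-0.111, 0.56, 0.978]
side [[519.8, 0.0, 322.2], [0.0, 519.8, 241.6], [0.0, 0.0, 1.0]] [[-0.98, -0.198, -0.016], [-0.135, 0.721, -0.679], [0.146, -0.663, -0.734]] [0.542, 0.183, 1.068]
```

View pics/top0.png

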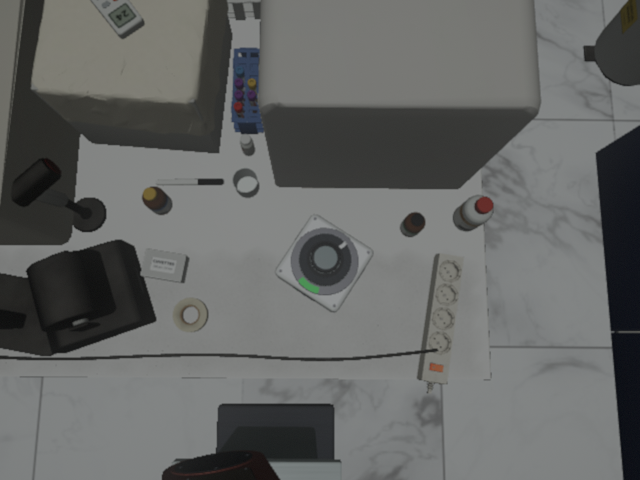

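View pics/side0.png

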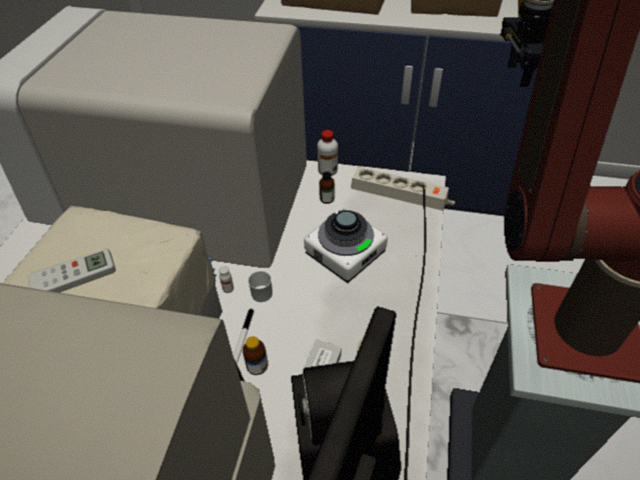

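The top view shows the imager at about (325,258), the green band at (310,285) and the white line at (343,243). The tall box is further out (front edge at row 187), and both bottles stand to the right. Next I'll measure positions from this view.

```bash
cat > h.py <<'E'
import numpy as np,cv2
from bench import bot,imaging
def ray(f,uv,z):
    uv=np.atleast_2d(uv).astype(float); d=np.c_[uv,np.ones(len(uv))]@np.linalg.inv(f["camera_matrix"]).T
    R,t=f["R"],f["t"]; d=d@R; c=-R.T@t
    return (c+d*((z-c[2])/d[:,2])[:,None])[:,:2]
def proj(f,X):
    x=(f["R"]@np.atleast_2d(X).T).T+f["t"]; x=x@f["camera_matrix"].T; return x[:,:2]/x[:,2:]
def unwarp(f,c,z,h=.09,n=600):
    # plane patch centred c: image right=-y, up=+x
    s=2*h/n; q=np.array([[h,h],[h,-h],[-h,-h],[-h,h]]); P=np.c_[q+c,np.full(4,z)]
    H=cv2.getPerspectiveTransform(proj(f,P).astype(np.float32),np.float32([[0,0],[n,0],[n,n],[0,n]]))
    return cv2.warpPerspective(f["color"],H,(n,n),flags=cv2.INTER_CUBIC)
E
python3 - <<'E'
from h import *
f=dict(np.load("pics/top0.npz")); g=dict(np.load("pics/side0.npz"))
for n,F,seed in(("top",f,(325,258)),("side",g,(346,235))):
    hsv=cv2.cvtColor(F["color"],cv2.COLOR_RGB2HSV)
    m=cv2.inRange(hsv,(45,100,80),(75,255,255)); yx=np.argwhere(m>0)[:,::-1]
    print(n,"green",len(yx),ray(F,yx.mean(0),.066 if n=="top" else .064).round(4))
    # white case: bright region near; flange = dark blob within it
    g8=cv2.cvtColor(F["color"],cv2.COLOR_RGB2GRAY); print(n,"grey profile",g8[seed[1],seed[0]-60:seed[0]+60:2].tolist())
c0=ray(f,(324,258),.07)[0]; print("c0",c0)
print("box front edge y-right/left", ray(f,[(277,187),(462,187)],0).round(3), "black",ray(f,(413,222),.085),"red",ray(f,(483,205),.125))
u=unwarp(f,c0,.066); cv2.imwrite("pics/u0.png",u[:,:,::-1])
E
```

```text
top green 127 [[ 0.4744 -0.093 ]]
top grey profile [128, 130, 130, 129, 130, 131, 133, 133, 128, 117, 135, 142, 145, 99, 101, 101, 100, 63, 53, 54, 55, 49, 56, 44, 63, 103, 102, 102, 102, 102, 101, 101, 102, 102, 101, 101, 74, 43, 47, 49, 54, 53, 54, 82, 96, 96, 90, 145, 145, 145, 142, 132, 115, 115, 129, 129, 129, 129, 129, 130]
side green 93 [[ 0.476  -0.0941]]
side grey profile [194, 198, 190, 198, 194, 194, 195, 199, 192, 199, 182, 161, 214, 214, 213, 217, 128, 97, 102, 99, 67, 63, 38, 51, 46, 47, 41, 44, 33, 24, 23, 26, 41, 43, 48, 44, 52, 48, 40, 67, 92, 101, 100, 98, 173, 219, 213, 215, 176, 191, 183, 184, 183, 182, 184, 188, 182, 183, 187, 180]
c0 [ 0.5256155  -0.12210746]
box front edge y-right/left [[ 0.681 -0.027]
 [ 0.686 -0.408]] black [[ 0.59309129 -0.28760301]] red [[ 0.61744668 -0.4070214 ]]
```

View pics/u0.png

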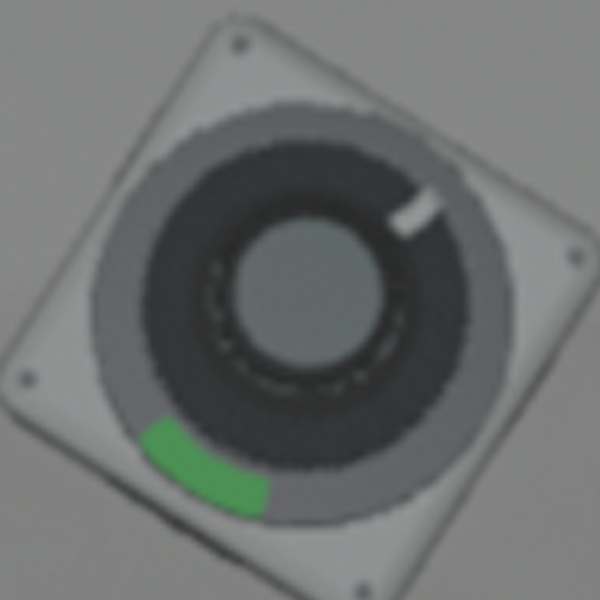

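The unwarped view puts the flange centre at about px (303,314), the band at (205,470) and the line's outer end at (435,190). That gives ring centre ≈ (0.521,-0.123), band direction 147.5° and ring ≈ 2.84 rad, so about 557° to go. Next is the approach to φ=135° round the ring, then fixed arc rows in the tool frame.

```bash
cat >> h.py <<'E'
C=np.array([.5214,-.1230])
def to(phi,r,z):
    s=bot.sense(); w,x,y,_=s["orientation"]; psi=2*np.arctan2(y,x); p=s["ee_pos"]
    a=np.radians(phi); d=C+r*np.array([np.cos(a),np.sin(a)])-p[:2]
    dy=(a-np.pi-psi+np.pi)%(2*np.pi)-np.pi
    print("slide mm",(1e3*np.array([d@[np.cos(psi),np.sin(psi)],d@[np.sin(psi),-np.cos(psi)],p[2]-z])).round(1),"turn",round(-dy,3),"yaw",psi.round(3))
def st():
    s=bot.sense(); w,x,y,_=s["orientation"]; d=s["ee_pos"][:2]-C; phi=np.degrees(np.arctan2(d[1],d[0]))%360
    e=d/np.linalg.norm(d); F=s["force"]
    print("t",round(s["time_s"],2),"phi",phi.round(1),"r",(1e3*np.hypot(*d)).round(1),"z",s["ee_pos"][2].round(4),"tool phi",(np.degrees(2*np.arctan2(y,x))+180).round(1)%360,"Frad",(F[:2]@e).round(2),"Ftan",(F[1]*e[0]-F[0]*e[1]).round(2),"Fz",F[2].round(2),"q6",s["joint_positions"][5].round(2))
E
python3 - <<'E'
from h import *
to(135,.080,.229)
for r0,r in((58,58),):
    for d in range(5,61,5):
        a=np.radians(d); print(d,np.round([r0-r*np.cos(a),r*np.sin(a)],1),-a.round(4))
E
```

```text
slide mm [ 431.9 -440.4    0.6] turn 1.046 yaw 0.261
5 [0.2 5.1] -0.0873
10 [ 0.9 10.1] -0.1745
15 [ 2. 15.] -0.2618
20 [ 3.5 19.8] -0.3491
25 [ 5.4 24.5] -0.4363
30 [ 7.8 29. ] -0.5236
35 [10.5 33.3] -0.6109
40 [13.6 37.3] -0.6981
45 [17. 41.] -0.7854
50 [20.7 44.4] -0.8727
55 [24.7 47.5] -0.9599
60 [29.  50.2] -1.0472
```

```bash
python3 -m inch '{"jaw":[0,0,0,0,0,0,0,0,0,0,0,0],"slide":[[28,-28,0],[56,-57,0],[84,-85,0],[112,-114,0],[140,-143,0],[168,-171,0],[196,-200,0],[224,-228,0],[252,-257,0],[280,-286,0],[300,-306,0],[300,-306,0]],"turn":[0,0,0,0,0,0,0,0,0,0,0,0]}' 20; python3 -c "
from h import *
st();to(135,.08,.229)"
```

```text
time_s: 1.1
ee_pos: [0.3738, -0.2265, 0.2303]
orientation: [-0.001, 0.991, 0.132, 0.001]
force: [0.6, 0.1, 0.1]
finger_gap: 0.168
t 1.1 phi 215.0 r 180.3 z 0.2303 tool phi 195.2 Frad -0.54 Ftan 0.24 Fz 0.1 q6 0.58
slide mm [ 129.9 -130.6    1.3] turn 1.051 yaw 0.266
```

```bash
python3 -m inch '{"jaw":[0,0,0,0,0,0,0,0,0,0,0,0],"slide":[[15,-15,0],[30,-30,0],[45,-45,0],[60,-60,0],[75,-75,0],[90,-90,0],[105,-105,0],[120,-120,0],[130,-130.6,0],[130,-130.6,0],[130,-130.6,0],[130,-130.6,0]],"turn":[0.105,0.21,0.315,0.42,0.525,0.63,0.735,0.84,0.945,1.05,1.05,1.05]}'; python3 -c "
from h import *
st();to(135,.08,.088)"
```

```text
time_s: 2.1
ee_pos: [0.4638, -0.0714, 0.2302]
orientation: [0.0, 0.924, -0.383, -0.0]
force: [-0.7, 0.1, -0.0]
finger_gap: 0.008
t 2.1 phi 138.2 r 77.3 z 0.2302 tool phi 135.0 Frad 0.55 Ftan 0.4 Fz -0.0 q6 2.04
slide mm [ -2.8  -4.3 142.2] turn -0.001 yaw -0.786
```

```bash
python3 -m inch '{"jaw":[0,0,0,0,0,0,0,0],"slide":[[-1,-2,30],[-3,-4,60],[-3,-4,90],[-3,-4,115],[-3,-4,132],[-3,-4,142],[-3,-4,142],[-3,-4,142]],"turn":[0,0,0,0,0,0,0,0]}'; python3 -c "
from h import *
st();to(135,.065,.088)
for n in('top','side'):
    f=imaging.grab_frame(n)
    x,y=(330,250) if n=='top' else (346,215)
    c=f['color'][y-70:y+70,x-70:x+70,::-1]; c=cv2.resize(c,(400,400),interpolation=3); globals()[n]=c
cv2.imwrite('pics/a1.png',np.hstack([top,side]))"
```

```text
time_s: 2.77
ee_pos: [0.4647, -0.0667, 0.0887]
orientation: [0.0, 0.923, -0.384, -0.0]
force: [1.0, -0.1, 0.5]
finger_gap: 0.004
t 2.77 phi 135.2 r 79.9 z 0.0887 tool phi 134.8 Frad -0.8 Ftan -0.62 Fz 0.49 q6 2.05
slide mm [14.9 -0.3  0.7] turn -0.003 yaw -0.789
```

View pics/a1.png

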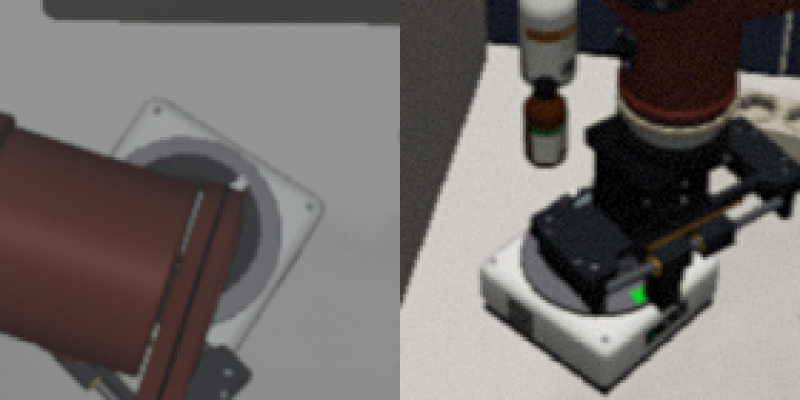

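The finger is outside the rim over the flange, next to the green band, with nothing near it. Now I'll press in gently.

```bash
python3 -m inch '{"jaw":[0,0,0,0,0,0],"slide":[[6,0,0],[12,0,0],[16,0,0],[19,0,0],[19,0,0],[19,0,0]],"turn":[0,0,0,0,0,0]}' >/dev/null; python3 -c "
from h import *
st()"
python3 -m inch '{"jaw":[0,0,0],"slide":[[1,0,0],[2,0,0],[2,0,0]],"turn":[0,0,0]}' >/dev/null; python3 -c "
from h import *
st()"
python3 -m inch '{"jaw":[0,0,0],"slide":[[1,0,0],[1,0,0],[1,0,0]],"turn":[0,0,0]}' >/dev/null; python3 -c "
from h import *
st()"
```

```text
t 3.37 phi 135.0 r 61.0 z 0.0885 tool phi 134.8 Frad 0.65 Ftan -0.26 Fz -0.46 q6 2.03
t 3.62 phi 135.0 r 59.2 z 0.0885 tool phi 134.8 Frad -0.42 Ftan 0.1 Fz 0.01 q6 2.03
t 3.87 phi 135.0 r 58.2 z 0.0885 tool phi 134.8 Frad -0.0 Ftan 0.25 Fz -0.38 q6 2.03
```

```bash
for i in 1 2 3; do python3 -m inch '{"jaw":[0,0,0],"slide":[[1,0,0],[1,0,0],[1,0,0]],"turn":[0,0,0]}' >/dev/null; python3 -c "
from h import *
st()"; done
```

```text
t 4.12 phi 135.0 r 57.7 z 0.0884 tool phi 134.8 Frad 1.76 Ftan -0.31 Fz 1.67 q6 2.03
t 4.37 phi 135.0 r 57.6 z 0.0882 tool phi 134.8 Frad 5.48 Ftan 0.39 Fz 2.91 q6 2.03
t 4.62 phi 135.0 r 57.5 z 0.0881 tool phi 134.8 Frad 9.93 Ftan -0.23 Fz 5.1 q6 2.03
```

```bash
python3 -m inch '{"jaw":[0,0,0,0,0,0,0,0,0],"slide":[[-0.7,3.9,0],[-0.2,7.8,0],[0.4,11.6,0],[1.4,15.4,0],[2.6,19.2,0],[4,22.8,0],[5.8,26.3,0],[7.7,29.7,0],[7.7,29.7,0]],"turn":[-0.07,-0.14,-0.209,-0.279,-0.349,-0.419,-0.489,-0.559,-0.559]}' >/dev/null;python3 -c "
from h import *
st()
f=imaging.grab_frame('top');cv2.imwrite('pics/x.png',f['color'][:,:,::-1])
u=unwarp(f,C,.093);cv2.imwrite('pics/u2.png',u[:,:,::-1])"
```

```text
t 5.37 phi 167.4 r 57.7 z 0.0882 tool phi 167.0 Frad 6.45 Ftan 0.69 Fz 4.77 q6 1.4
```

View pics/u2.png

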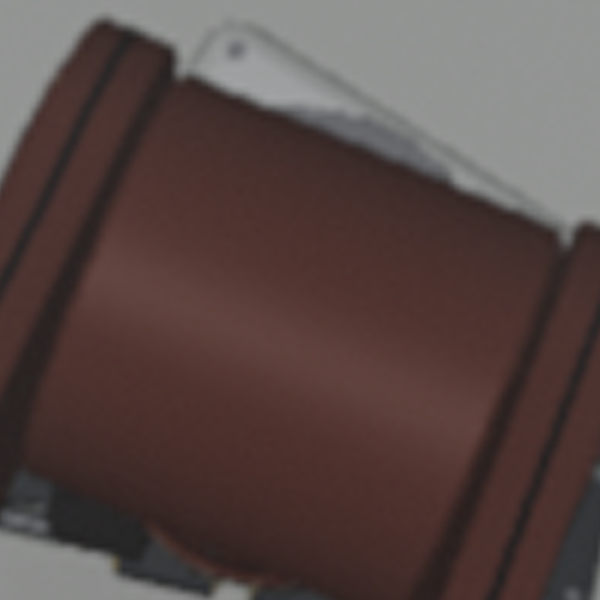

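```bash
python3 -m inch '{"jaw":[0,0,0,0,0,0,0,0,0,0,0,0],"slide":[[0.2,4.9,0],[0.9,9.7,0],[1.9,14.5,0],[3.4,19.2,0],[5.2,23.7,0],[7.5,28,0],[10.1,32.1,0],[13.1,36,0],[16.4,39.6,0],[20,42.9,0],[23.9,45.9,0],[23.9,45.9,0]],"turn":[-0.087,-0.175,-0.262,-0.349,-0.436,-0.524,-0.611,-0.698,-0.785,-0.873,-0.96,-0.96]}' >/dev/null;python3 -c "
from h import *
st()"
```

```text
t 6.42 phi 223.1 r 58.3 z 0.0888 tool phi 222.1 Frad 8.12 Ftan 1.54 Fz 3.19 q6 0.36
```

```bash
python3 -m inch '{"jaw":[0,0,0,0,0,0,0,0,0,0,0,0],"slide":[[0,4.9,0],[0.6,9.7,0],[1.6,14.5,0],[3.1,19.3,0],[4.9,23.8,0],[7.2,28.1,0],[9.8,32.3,0],[12.8,36.2,0],[16.1,39.8,0],[19.7,43.1,0],[23.6,46.2,0],[23.6,46.2,0]],"turn":[-0.087,-0.175,-0.262,-0.349,-0.436,-0.524,-0.611,-0.698,-0.785,-0.873,-0.96,-0.96]}' >/dev/null;python3 -c "
from h import *
st()"
```

```text
t 7.42 phi 277.9 r 59.1 z 0.0895 tool phi 277.1 Frad 7.15 Ftan 0.26 Fz 0.67 q6 -0.59
```

```bash
cat > snap.py <<'E'
import sys
from h import *
st(); o=[]
for n in('top','side'):
    f=imaging.grab_frame(n); np.savez(f'pics/{n}{sys.argv[1]}.npz',**f)
    o.append(unwarp(f,C,.094,.075,400))
cv2.imwrite(f'pics/s{sys.argv[1]}.png',np.hstack(o)[:,:,::-1])
E
python3 -m inch '{"jaw":[0,0],"slide":[[-5,0,0],[-9.6,0,0]],"turn":[0,0]}' >/dev/null; python3 snap.py 1
python3 -m inch '{"jaw":[0,0,0,0,0,0,0,0,0,0,0,0],"slide":[[0.5,-8,0],[2,-16,0],[4.4,-23.7,0],[7.7,-31,0],[11.9,-37.9,0],[17,-44.2,0],[22.7,-49.8,0],[29.1,-54.7,0],[36,-58.8,0],[43.4,-62,0],[46.7,-63.1,0],[46.7,-63.1,0]],"turn":[0.122,0.244,0.367,0.489,0.611,0.733,0.855,0.977,1.1,1.222,1.274,1.274]}' >/dev/null
python3 snap.py 2
```

```text
t 7.58 phi 276.7 r 66.6 z 0.0886 tool phi 276.8 Frad -0.05 Ftan -0.47 Fz -0.13 q6 -0.6
t 8.68 phi 203.0 r 66.5 z 0.0883 tool phi 203.7 Frad 0.5 Ftan 0.56 Fz 0.23 q6 0.68
```

View pics/s1.png

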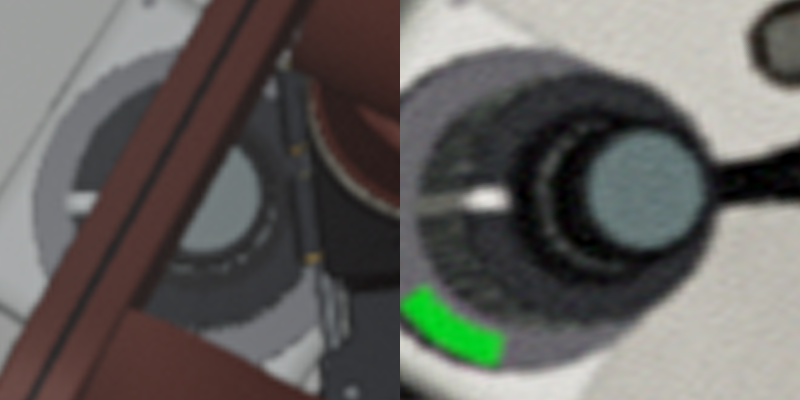

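The side-view half shows the line at about (470,200), i.e. direction ≈92°, which matches rolling without slip (ring ≈5.32). About 415° remains, so three more strokes.

```bash
python3 -m inch '{"jaw":[0,0,0,0,0,0,0,0,0,0,0],"slide":[[0.5,-8,0],[2,-16,0],[4.4,-23.7,0],[7.7,-31,0],[11.9,-37.9,0],[17,-44.2,0],[22.7,-49.8,0],[29.1,-54.7,0],[36,-58.8,0],[41.3,-61.2,0],[41.3,-61.2,0]],"turn":[0.122,0.244,0.367,0.489,0.611,0.733,0.855,0.977,1.1,1.187,1.187]}' >/dev/null
python3 -c "
from h import *
st()"
python3 -m inch '{"jaw":[0,0,0,0],"slide":[[5,0,0],[8,0,0],[9.5,0,0],[9.5,0,0]],"turn":[0,0,0,0]}' >/dev/null
python3 -c "
from h import *
st()"
```

```text
t 9.7 phi 135.3 r 65.6 z 0.0887 tool phi 135.8 Frad -0.19 Ftan -0.12 Fz -0.7 q6 2.02
t 10.03 phi 136.4 r 57.6 z 0.0882 tool phi 135.9 Frad 6.52 Ftan -0.97 Fz 4.03 q6 2.0
```

Contact at 6.5 N. Second stroke: 32°, 55° and 55°.

```bash
S='python3 -c "from h import *;st()"'
python3 -m inch '{"jaw":[0,0,0,0,0,0,0],"slide":[[0.2,4.9,0],[0.9,9.7,0],[1.9,14.5,0],[3.4,19.2,0],[5.2,23.7,0],[7.5,28,0],[7.5,28,0]],"turn":[-0.087,-0.175,-0.262,-0.349,-0.436,-0.524,-0.524]}' >/dev/null; eval $S
python3 -m inch '{"jaw":[0,0,0,0,0,0,0,0,0,0,0,0],"slide":[[0.2,4.9,0],[0.9,9.7,0],[1.9,14.5,0],[3.4,19.2,0],[5.2,23.7,0],[7.5,28,0],[10.1,32.1,0],[13.1,36,0],[16.4,39.6,0],[20,42.9,0],[23.9,45.9,0],[23.9,45.9,0]],"turn":[-0.087,-0.175,-0.262,-0.349,-0.436,-0.524,-0.611,-0.698,-0.785,-0.873,-0.96,-0.96]}' >/dev/null; eval $S
python3 -m inch '{"jaw":[0,0,0,0,0,0,0,0,0,0,0,0],"slide":[[0,4.9,0],[0.6,9.7,0],[1.6,14.5,0],[3.1,19.3,0],[4.9,23.8,0],[7.2,28.1,0],[9.8,32.3,0],[12.8,36.2,0],[16.1,39.8,0],[19.7,43.1,0],[23.6,46.2,0],[23.6,46.2,0]],"turn":[-0.087,-0.175,-0.262,-0.349,-0.436,-0.524,-0.611,-0.698,-0.785,-0.873,-0.96,-0.96]}' >/dev/null; eval $S
```

```text
t 10.62 phi 166.7 r 57.7 z 0.0882 tool phi 166.1 Frad 5.18 Ftan 0.0 Fz 3.71 q6 1.42
t 11.62 phi 221.8 r 58.2 z 0.0887 tool phi 221.0 Frad 8.95 Ftan -0.26 Fz 1.77 q6 0.38
t 12.62 phi 276.7 r 59.1 z 0.0894 tool phi 276.0 Frad 6.98 Ftan 0.25 Fz -0.35 q6 -0.57
```

```bash
S='python3 -c "from h import *;st()"'
python3 -m inch '{"jaw":[0,0],"slide":[[-5,0,0],[-9.6,0,0]],"turn":[0,0]}' >/dev/null; python3 snap.py 3
python3 -m inch '{"jaw":[0,0,0,0,0,0,0,0,0,0,0,0],"slide":[[0.5,-8,0],[2,-16,0],[4.4,-23.7,0],[7.7,-31,0],[11.9,-37.9,0],[17,-44.2,0],[22.7,-49.8,0],[29.1,-54.7,0],[36,-58.8,0],[43.4,-62,0],[46.7,-63.1,0],[46.7,-63.1,0]],"turn":[0.122,0.244,0.367,0.489,0.611,0.733,0.855,0.977,1.1,1.222,1.274,1.274]}' >/dev/null
python3 -m inch '{"jaw":[0,0,0,0,0,0,0,0,0,0,0],"slide":[[0.5,-8,0],[2,-16,0],[4.4,-23.7,0],[7.7,-31,0],[11.9,-37.9,0],[17,-44.2,0],[22.7,-49.8,0],[29.1,-54.7,0],[36,-58.8,0],[41.3,-61.2,0],[41.3,-61.2,0]],"turn":[0.122,0.244,0.367,0.489,0.611,0.733,0.855,0.977,1.1,1.187,1.187]}' >/dev/null
eval $S
python3 -m inch '{"jaw":[0,0,0,0],"slide":[[5,0,0],[8,0,0],[9.5,0,0],[9.5,0,0]],"turn":[0,0,0,0]}' >/dev/null;eval $S
```

```text
t 12.78 phi 275.5 r 66.4 z 0.0885 tool phi 275.8 Frad -0.17 Ftan -0.44 Fz -0.74 q6 -0.59
t 14.8 phi 134.4 r 66.3 z 0.0886 tool phi 134.8 Frad 0.39 Ftan 0.26 Fz 0.45 q6 2.04
t 15.13 phi 135.4 r 57.6 z 0.0883 tool phi 134.9 Frad 3.68 Ftan -1.01 Fz 3.19 q6 2.02
```

View pics/s3.png

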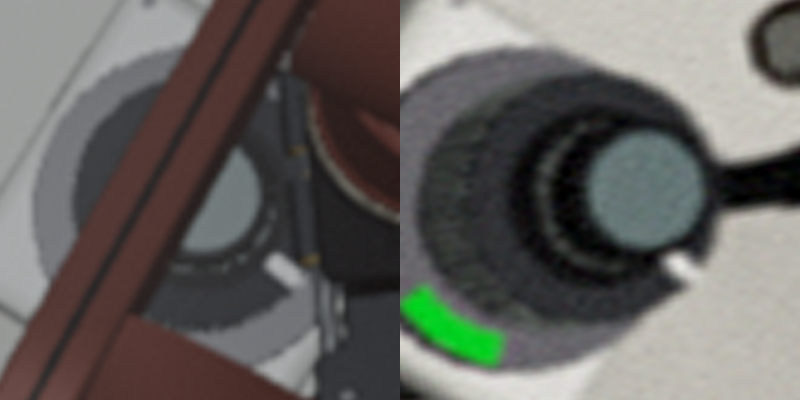

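In the top half the line's outer end is at (303,285), direction ≈232° as expected. The first pass of the band is done. Third stroke, pressed 0.5 mm harder.

```bash
S='python3 -c "from h import *;st()"'
python3 -m inch '{"jaw":[0,0,0,0,0,0,0,0],"slide":[[0.5,0,0],[0.7,4.9,0],[1.4,9.7,0],[2.4,14.5,0],[3.9,19.2,0],[5.7,23.7,0],[8,28,0],[8,28,0]],"turn":[0,-0.087,-0.175,-0.262,-0.349,-0.436,-0.524,-0.524]}' >/dev/null; eval $S
python3 -m inch '{"jaw":[0,0,0,0,0,0,0,0,0,0,0,0],"slide":[[0.2,4.9,0],[0.9,9.7,0],[1.9,14.5,0],[3.4,19.2,0],[5.2,23.7,0],[7.5,28,0],[10.1,32.1,0],[13.1,36,0],[16.4,39.6,0],[20,42.9,0],[23.9,45.9,0],[23.9,45.9,0]],"turn":[-0.087,-0.175,-0.262,-0.349,-0.436,-0.524,-0.611,-0.698,-0.785,-0.873,-0.96,-0.96]}' >/dev/null; eval $S
python3 -m inch '{"jaw":[0,0,0,0,0,0,0,0,0,0,0,0],"slide":[[0,4.9,0],[0.6,9.7,0],[1.6,14.5,0],[3.1,19.3,0],[4.9,23.8,0],[7.2,28.1,0],[9.8,32.3,0],[12.8,36.2,0],[16.1,39.8,0],[19.7,43.1,0],[23.6,46.2,0],[23.6,46.2,0]],"turn":[-0.087,-0.175,-0.262,-0.349,-0.436,-0.524,-0.611,-0.698,-0.785,-0.873,-0.96,-0.96]}' >/dev/null; eval $S
python3 -m inch '{"jaw":[0,0],"slide":[[-5,0,0],[-9.6,0,0]],"turn":[0,0]}' >/dev/null; python3 snap.py 4
python3 -m inch '{"jaw":[0,0,0,0,0,0,0,0,0,0,0,0],"slide":[[0.5,-8,0],[2,-16,0],[4.4,-23.7,0],[7.7,-31,0],[11.9,-37.9,0],[17,-44.2,0],[22.7,-49.8,0],[29.1,-54.7,0],[36,-58.8,0],[43.4,-62,0],[46.7,-63.1,0],[46.7,-63.1,0]],"turn":[0.122,0.244,0.367,0.489,0.611,0.733,0.855,0.977,1.1,1.222,1.274,1.274]}' >/dev/null; python3 snap.py 5
python3 -m inch '{"jaw":[0,0,0,0,0,0,0,0,0,0,0],"slide":[[0.5,-8,0],[2,-16,0],[4.4,-23.7,0],[7.7,-31,0],[11.9,-37.9,0],[17,-44.2,0],[22.7,-49.8,0],[29.1,-54.7,0],[36,-58.8,0],[41.3,-61.2,0],[41.3,-61.2,0]],"turn":[0.122,0.244,0.367,0.489,0.611,0.733,0.855,0.977,1.1,1.187,1.187]}' >/dev/null; python3 snap.py 6
python3 -c "
import cv2,numpy as np
cv2.imwrite('pics/v.png',np.vstack([cv2.resize(cv2.imread(f'pics/s{i}.png'),(600,300)) for i in (4,6)]))"
```

```text
t 15.8 phi 165.7 r 57.7 z 0.0882 tool phi 165.1 Frad 5.99 Ftan 0.2 Fz 3.29 q6 1.44
t 16.8 phi 220.8 r 58.3 z 0.0887 tool phi 220.0 Frad 7.3 Ftan 1.18 Fz 1.54 q6 0.39
t 17.8 phi 275.7 r 59.1 z 0.0894 tool phi 275.0 Frad 6.88 Ftan 0.92 Fz -0.73 q6 -0.56
t 17.97 phi 274.5 r 66.4 z 0.0885 tool phi 274.8 Frad -0.03 Ftan 0.01 Fz 0.19 q6 -0.57
t 19.07 phi 200.8 r 66.7 z 0.0883 tool phi 201.8 Frad -0.44 Ftan 0.52 Fz -0.13 q6 0.72
t 20.08 phi 133.4 r 66.1 z 0.0887 tool phi 133.8 Frad 0.07 Ftan -0.11 Fz -0.62 q6 2.06
```

View pics/v.png

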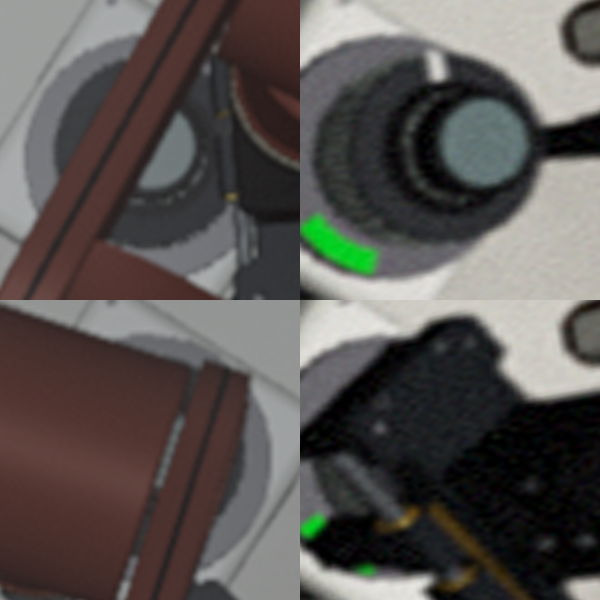

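The side view shows the line's outer end at (432,55), direction ≈11–13°. About 135° is left to the band's middle, so the last stroke is 134° (30+55+49).

```bash
S='python3 -c "from h import *;st()"'
python3 -m inch '{"jaw":[0,0,0,0],"slide":[[5,0,0],[8,0,0],[10,0,0],[10,0,0]],"turn":[0,0,0,0]}' >/dev/null;eval $S
python3 -m inch '{"jaw":[0,0,0,0,0,0,0],"slide":[[0.2,4.9,0],[0.9,9.7,0],[1.9,14.5,0],[3.4,19.2,0],[5.2,23.7,0],[7.5,28,0],[7.5,28,0]],"turn":[-0.087,-0.175,-0.262,-0.349,-0.436,-0.524,-0.524]}' >/dev/null; eval $S
python3 -m inch '{"jaw":[0,0,0,0,0,0,0,0,0,0,0,0],"slide":[[0.2,4.9,0],[0.9,9.7,0],[1.9,14.5,0],[3.4,19.2,0],[5.2,23.7,0],[7.5,28,0],[10.1,32.1,0],[13.1,36,0],[16.4,39.6,0],[20,42.9,0],[23.9,45.9,0],[23.9,45.9,0]],"turn":[-0.087,-0.175,-0.262,-0.349,-0.436,-0.524,-0.611,-0.698,-0.785,-0.873,-0.96,-0.96]}' >/dev/null; eval $S
python3 -m inch '{"jaw":[0,0,0,0,0,0,0,0,0,0,0],"slide":[[0,4.9,0],[0.6,9.7,0],[1.6,14.5,0],[3.1,19.3,0],[4.9,23.8,0],[7.2,28.1,0],[9.8,32.3,0],[12.8,36.2,0],[16.1,39.8,0],[19,42.5,0],[19,42.5,0]],"turn":[-0.087,-0.175,-0.262,-0.349,-0.436,-0.524,-0.611,-0.698,-0.785,-0.855,-0.855]}' >/dev/null; eval $S
python3 -m inch '{"jaw":[0,0,0],"slide":[[-5,0,0],[-12,0,0],[-12,0,0]],"turn":[0,0,0]}' >/dev/null; python3 snap.py 7
```

```text
t 20.52 phi 134.5 r 57.6 z 0.0882 tool phi 133.9 Frad 6.09 Ftan -0.97 Fz 4.72 q6 2.04
t 21.1 phi 164.7 r 57.7 z 0.0882 tool phi 164.1 Frad 5.13 Ftan 0.34 Fz 2.61 q6 1.46
t 22.1 phi 219.8 r 58.3 z 0.0887 tool phi 219.0 Frad 7.8 Ftan 1.87 Fz 2.26 q6 0.41
t 23.02 phi 268.8 r 59.0 z 0.0893 tool phi 268.0 Frad 7.41 Ftan 0.17 Fz 0.03 q6 -0.44
t 23.27 phi 267.5 r 69.5 z 0.0885 tool phi 267.8 Frad -0.4 Ftan 0.82 Fz 0.05 q6 -0.46
```

View pics/s7.png

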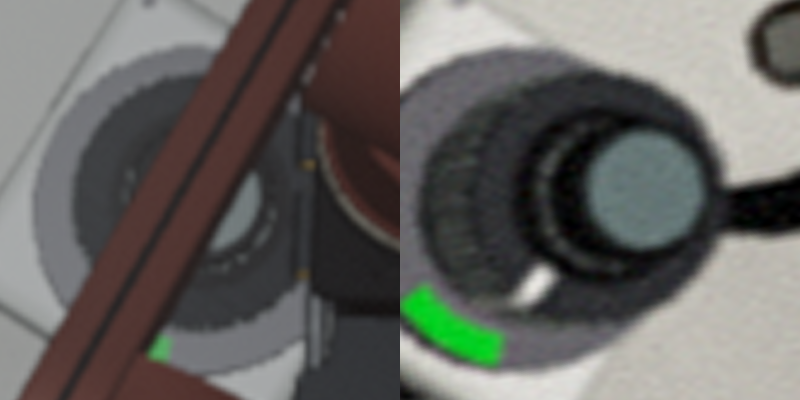

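The line's outer end is at (520,302) in the side half, direction ≈140–146°, inside the band (127.5–167.5°). Now I'll lift away and check with an unobstructed view.

```bash
python3 -m inch '{"jaw":[0,0,0,0,0,0,0,0,0,0,0,0],"slide":[[-2,0,-20],[-2,0,-45],[-2,0,-70],[-2,0,-95],[-2,0,-120],[-2,0,-140],[-25,-10,-145],[-55,-30,-145],[-85,-50,-145],[-115,-70,-145],[-145,-80,-145],[-170,-80,-145]],"turn":[0,0,0,0,0,0,0,0,0,0,0,0]}'
python3 -m inch '{"jaw":[0,0,0,0,0,0],"slide":[[-30,-20,0],[-60,-40,0],[-85,-60,0],[-100,-70,0],[-100,-70,0],[-100,-70,0]],"turn":[0,0,0,0,0,0]}'
python3 - <<'E'
from h import *
f=imaging.grab_frame('top');u=unwarp(f,C,.0955,.08,500)[:,:,::-1]
g=imaging.grab_frame('side')
cv2.imwrite('pics/fin.png',np.hstack([u,cv2.resize(g['color'][60:460,180:460,::-1],(300,429))[:429] if 0 else cv2.resize(np.ascontiguousarray(f['color'][130:350,130:510,::-1]),(300,500))]))
d0=dict(np.load('pics/top0.npz'))
# moved things: difference outside imager & arm
for n,a in(("top",f),("side",g)):
    b=np.load(f'pics/{n}0.npz')["color"]; m=(cv2.absdiff(a["color"],b).max(2)>40).astype(np.uint8)
    k,_,s,c=cv2.connectedComponentsWithStats(m); print(n,[(s[i].tolist()) for i in range(1,k) if s[i,4]>8])
E
```

```text
time_s: 24.37
ee_pos: [0.4301, -0.3596, 0.2337]
orientation: [-0.0, 0.721, 0.693, -0.0]
force: [1.5, -0.3, -0.4]
finger_gap: 0.006
time_s: 24.87
ee_pos: [0.3579, -0.4557, 0.2332]
orientation: [-0.0, 0.721, 0.693, 0.0]
force: [0.3, 0.7, -0.3]
finger_gap: 0.004
top [[339, 242, 7, 7, 32], [308, 273, 7, 8, 33], [437, 287, 203, 193, 17278], [618, 331, 22, 2, 44], [197, 454, 19, 5, 67], [200, 461, 80, 19, 1339], [164, 463, 15, 9, 32], [151, 473, 12, 7, 42]]
side [[500, 0, 74, 48, 2255], [532, 0, 21, 4, 49], [627, 0, 8, 8, 18], [532, 5, 6, 4, 18], [622, 4, 6, 5, 10], [431, 13, 41, 29, 919], [579, 32, 61, 200, 5209], [427, 54, 6, 3, 12], [403, 65, 9, 11, 43], [428, 65, 14, 36, 212], [448, 66, 5, 2, 9], [413, 69, 9, 3, 13], [455, 72, 22, 6, 45], [632, 180, 2, 6, 9], [633, 187, 5, 8, 10], [636, 206, 4, 9, 19], [328, 209, 38, 10, 76], [503, 216, 15, 44, 373], [526, 228, 19, 20, 140], [355, 230, 8, 7, 32], [615, 253, 6, 5, 12], [514, 258, 71, 43, 2039], [600, 260, 21, 17, 83]]
```

View pics/fin.png

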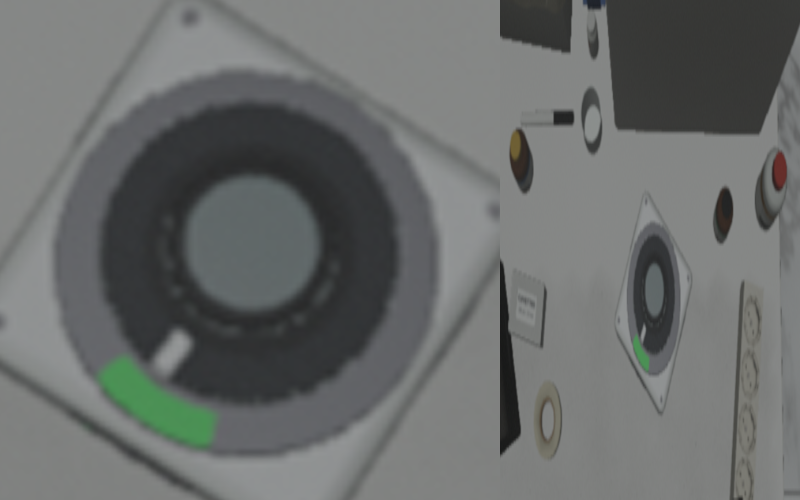

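```bash
python3 -c "
from bench import bot
print(bot.close_job())"
```

```text
the job is handed in; nothing more can be done
None
```

The ring is loosened: its white line has come round to the green band for the second time and stopped inside it. I handed the job in at about 25 s of the 58 s allowed.

- **How:** I rolled the ring about 555° anticlockwise in four strokes of the closed fingertip on its rim. Contact force at the readings stayed at about 4–9 N while rolling, with one brief 9.9 N reading when first pressing. I checked the line after each stroke and saw no slip.
- **Line position:** the last clear top view puts the line at about 143°. The band's middle is at 147.5° and its edges are at 127.5° and 167.5°. That makes the ring about 12.5 rad, roughly 4° short of the middle. An earlier oblique side view read 140–146°, also inside the band.
- **Everything else:** comparing the before and after pictures, the top view showed changes only at the line's old and new positions and at the arm. I did not go through the side view's differences one by one; they lie at the ring and in the upper and right part, which I took to be the arm. The finger stayed at the rim, so it did not touch the lens, and the gripper is well clear.
- **Disagreement:** the rim contact readings suggest my estimate of the ring's centre was about 1 mm off, which is within calibration error and did not affect the result.

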